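# Spring check of a tilting key vise

### The job

The tilting key vise on the bench has just had new return springs: give it its spring check. With a fingertip, press down the black ribbed pad on the free corner of its tilt plate until the pointer stands on the red mark of the scale, not past it, keep it there for about a second, then ease the plate back up under the fingertip until it is level again with the pointer at zero - do not let it snap back - and take the hand clear. Pinch and lift nothing, keep off the key clamp and its red knob, and leave the vise and the things lying around it where they are.

Things in the scene. Friction and masses are not known exactly. Their poses are not given: they have to be found in the camera images.
- vise: Tilting key vise off a key-cutting machine, 3 to 4.5 kg, standing loose on rubber feet. Grey cast base 190 x 154 x 20 mm (its x, y, z); origin at the centre of the underside, z up. A white fan-shaped scale plate stands upright across its +x end (x = 84 mm), its rim 98 mm from the trunnion pin, top 173 mm above the bench; a key clamp sits on the tilt plate over the pin.
- pin (a point): Middle of the steel trunnion pin, which runs along the vise's x at y = -35, z = 75 mm in the vise's frame. On it swings the aluminium tilt plate, 104 mm along x, from y = -65 to +75 mm in the vise's frame, 8 mm thick, top at z = 79 mm when level. Its +y edge is the free edge that goes down; torsion springs hold it up level against stop screws. Axes as the vise's.
- pad: The black ribbed rubber pad (36 mm along x, 34 mm along y, 5 mm proud) on the plate's free corner; origin at the centre of its top, axes of the plate. Level, it lies at x = -33, y = +56, z = 84 mm in the vise's frame: 91 mm in +y from the pin and 9 mm above it. It turns about the pin: at tilt a it is 91 cos a + 9 sin a mm in +y and 91 sin a - 9 cos a mm below. Clamp 56 mm away.
- tilt (a joint): Tilt of the plate in rad: 0 = level (its rest, held by springs), growing as the pad is pressed down; hard stop at 0.45. Pressing the pad takes about 3 N to start and 4 to 8 N at the red mark; let go, it snaps back to 0.
- pointer_tip (a point): Tip of the black pointer (3 mm wide) that turns with the tilt plate in front (+x) of the scale, 105 mm from the pin's axis. Straight up at tilt 0, where the long zero line of the scale is; as the pad goes down it leans to the vise's +y side. Short black lines every 5 degrees.
- marker (a joint): Angle in rad from the zero line at which the red mark is set on the scale, the same sense as the tilt: the pointer stands at the middle of the red mark when tilt equals this value. It differs from start to start (0.13 to 0.34) and stays put during the job.
- red_mark (a point): Outer face, at its middle, of the red clip on the rim of the scale (12 mm wide along the rim, 23 mm tall), 102 mm from the pin's axis. Its y axis runs along the rim, + the way the pointer moves when the pad is pressed; z points away from the pin.
- key_clamp: Key clamp fixed on the tilt plate over the pin: steel block 72 x 36 mm, top 40 mm above the pin's axis, a red knurled knob (31 mm across) out to its -y side and a brass key whose round bow sticks out to -x (to 78 mm from the vise's centre). Origin on the pin's axis at the plate's middle. Not to be touched.
- lock_cylinder: Bystander: brass lock cylinder standing on end, 62 mm tall, foot 33 x 17 mm; origin under its middle.
- screwdriver: Bystander: screwdriver with red handle, 190 mm long, lying along its x; origin under its middle.
- chip_brush: Bystander: small bench brush with wooden handle, 170 mm long, lying along its x; origin under its middle.
- blank_tray: Bystander: blue tray of key blanks, 110 x 80 x 26 mm; origin under its middle.

How it is judged:
By the outcome, as a careful person would: the job done as asked, in the order asked, and still so for the second after the job is handed in, with the robot touching nothing.
It also fails if it takes over 38 s, if anything falls off the work surface, if the arm or the gripper's body presses on something with over 40 N, if the wrist force passes 120 N, or if a joint passes its speed limit or range.

### The arm

A 6-joint arm with a two-finger parallel gripper is mounted at the origin on the work surface. World frame = base frame: x ahead of the robot, y to its left, z up, the work surface at z = 0. Lengths are in m, angles in rad, forces in N, time in s.
With the tool pointing down it reaches from about 0.35 to 0.775 m from the base axis. Payload 7.3 kg.
Tool frame: the origin (TCP) lies at the very end of the fingers, on their centre line; the grasp point (between the pads) lies 19 mm behind it (robot.hold_point_z is the distance from the TCP to the grasp point, in m); z points along the fingers, y is the direction in which the jaws open and shut (so a half turn about z gives the same grasp; the last joint's range is limited). The gripper opens to 92 mm and grips with 3 to 60 N. Pads are 19 mm wide; open, the fingers measure 130 mm over their backs; the gripper's body (75 mm by 190 mm) begins 47 mm behind the grasp point.
Start: joints at [1.141, 0.342, 1.524, -0, 1.275, -0.146], TCP at [0.147, 0.504, 0.227] pointing down, gripper open.
Joint ranges: [-2.53, 2.53], [-0.77, 2.02], [0.04, 2.7], [-1, 4.14], [0.28, 2.66], [-3.11, 3.11]. Speed limits (rad/s): [2.57, 2.57, 3.14, 3.14, 3.14, 3.14].

### API

Orientations are given as [roll, pitch, yaw] about the fixed x, y, z axes, in that order (R = Rz(yaw) Ry(pitch) Rx(roll)).
In Python, from cell import monitor, viewer, robot gives the robot as it stands.
- The arm moves only by the tool move_arm, never from a script. Its argument "deltas" is a list of rows, each an object of numbers: "x", "y", "z": the shift along the tool's x, y, z in m; "wx", "wy", "wz": the turn, a rotation vector about the tool's x, y, z in degrees; "hand": the opening, from 0 (shut) to 1 (fully open). In form: [{"x": .., "y": .., "z": .., "wx": .., "wy": .., "wz": .., "hand": ..}, ...]. A call has 1 to 8 rows; each row is the pose to reach, as a shift and turn from the pose commanded when the call began, along the tool's axes at that moment; what a row does not reach only later rows make up. A row lasts 1/8 s, in which the tool goes at most 62.5 mm and 10.7 degrees, less where a joint would pass 70% of its speed; a pose out of reach is approached as far as the arm can. A call with a gripper value outside its range is refused whole. The fingers move at their own pace and stop on an object; "grip_force" is the grip in N (left out, the last holds). Time passes only in rows, so rows that repeat a pose let the fingers close. It gives the time, the measured TCP pose, the force and the opening at its end, in the units of the state.
- monitor.observe(): the state, without advancing time (a new reading comes with each control period).
- viewer.read_camera(name): name is "side" or "top" or "wrist"; returns the picture (480x640x3 uint8, red, green, blue); there is no depth.
- viewer.camera_params(name): a dict with "camera_matrix" (3x3 intrinsics, pixels), "R" (3x3) and "t" (3): a world point X has camera coordinates R X + t. Camera axes: x right, y down, z forward; pixel columns grow to the right and rows downward; lengths in m; the calibration is good to about 2 mm. A picture is of the moment at which its call begins: read the wrist's pose just before it. camera_params takes no time and is no camera call; for the wrist camera it gives the pose at the moment of the call.
- robot.hand_in(): hands the job in, once; it reports no verdict.
The state is a dict: "time": time; "qpos": joint angles; "qvel": joint speeds; "joint_efforts": joint torques, N m; "tool_pos": TCP position; "tool_rot": TCP orientation; "contact_force": force on the tool from outside, world axes, zero at the start; "torque": the same for the moment, N m; "opening": finger opening in m.
Only numpy, scipy, OpenCV 4.12 (cv2) and the standard library are available. Lean on these libraries where they do the work, as an engineer would, in place of code of your own. Each camera call takes 0.05 s, during which the arm holds its last target. There are 200 camera calls.

## Working session

There is one attempt and no reset: what is moved stays moved. The work goes in short steps, Python scripts to look and compute and a tool call to move; the robot and the scene stay as the last step left them, time stands still between calls to the robot, and variables do not carry over. Pictures are saved under pics/ and viewed, about 8 in all and at most 12, crops included, and the job is handed in when it is done.

Besides the shell and the picture viewer there is one more tool, called after "Emit:" in YAML: its name, and indented under it one key for each argument. move_arm: Moves the arm, as the interface text tells. Its arguments: {"type":"object","properties":{"deltas":{"type":"array","items":{"type":"object","properties":{"x":{"type":"number"},"y":{"type":"number"},"z":{"type":"number"},"wx":{"type":"number"},"wy":{"type":"number"},"wz":{"type":"number"},"hand":{"type":"number"}}}},"grip_force":{"type":"number"}},"required":["deltas"]}

```bash
mkdir -p pics; python3 - <<'E'
from cell import monitor, viewer, robot
import cv2, numpy as np
for n in ("side","top"):
    im=viewer.read_camera(n); cv2.imwrite(f"pics/{n}0.png",im[:,:,::-1])
    p=viewer.camera_params(n); print(n,[np.round(p[k],3).tolist() for k in("camera_matrix","R","t")])
print(monitor.observe())
E
```

```text
side [[[470.277, 0.0, 322.095], [0.0, 470.277, 236.936], [0.0, 0.0, 1.0]], [[1.0, -0.024, 0.006], [-0.013, -0.721, -0.693], [0.021, 0.693, -0.721]], [-0.593, 0.172, 0.894]]
top [[[537.838, 0.0, 312.277], [0.0, 537.838, 244.165], [0.0, 0.0, 1.0]], [[0.013, -1.0, -0.027], [-0.994, -0.01, -0.109], [0.108, 0.029, -0.994]], [0.119, 0.633, 1.083]]
{'time': 0.1, 'qpos': array([ 1.14095649e+00,  3.42644238e-01,  1.52491782e+00,  1.80247523e-05,
        1.27541151e+00, -1.46035618e-01]), 'qvel': array([ 2.06540986e-04, -3.11311038e-03, -2.55098072e-03,  1.60068935e-03,
        1.38543595e-03,  9.11703323e-05]), 'joint_efforts': array([ 1.56231221e-03, -4.31994867e+01, -2.44697142e+01,  7.19687738e-02,
        5.25408180e-02, -5.65272126e-05]), 'tool_pos': array([0.14684279, 0.50366608, 0.22612032]), 'tool_rot': array([-3.14022894e+00, -2.18000506e-04,  2.85778303e+00]), 'contact_force': array([-0.99403596,  0.92926981, -0.45632946]), 'torque': array([ 0.03659075,  0.0315948 , -0.01128215]), 'opening': 0.09191831157105503}
```

View pics/side0.png

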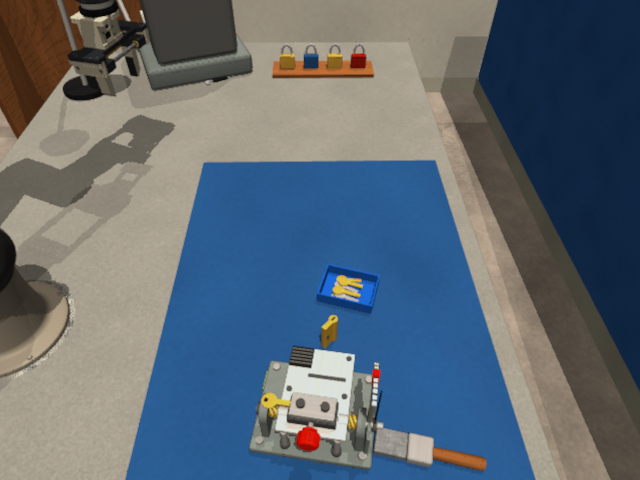

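View pics/top0.png

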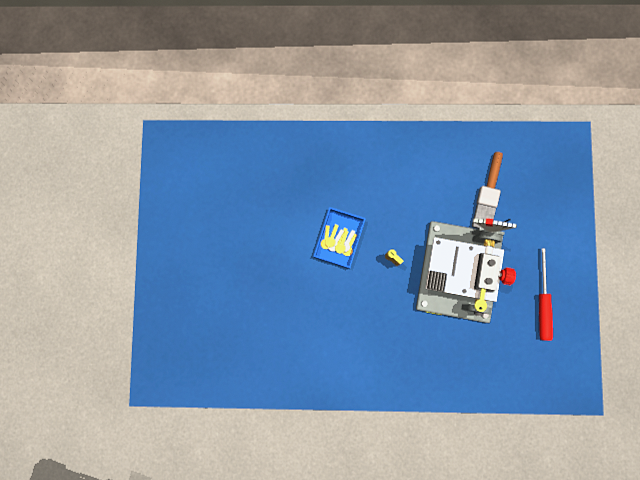

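The side view shows the vise with its pad at about (301,357) and the red clip at (376,372). In the top view the pad is at (436,281) and the clip at (489,222). I'll zoom in on both.

```bash
python3 - <<'E'
import cv2, numpy as np
a=cv2.imread("pics/side0.png")[340:470,245:395]; b=cv2.imread("pics/top0.png")[210:335,405:525]
a=cv2.resize(a,(450,390),interpolation=cv2.INTER_CUBIC);a=cv2.resize(a,(400,347)); b=cv2.resize(b,(400,417),interpolation=cv2.INTER_CUBIC)
o=np.zeros((417,800,3),np.uint8);o[:347,:400]=a;o[:,400:]=b
cv2.imwrite("pics/crop0.png",o)
for n in("side","top"):
    im=cv2.imread(f"pics/{n}0.png"); h=cv2.cvtColor(im,cv2.COLOR_BGR2HSV)
    m=(((h[...,0]<6)|(h[...,0]>174))&(h[...,1]>170)&(h[...,2]>90)).astype(np.uint8)
    c,l,s,ce=cv2.connectedComponentsWithStats(m)
    for i in range(1,c):
        if s[i,4]>8: print(n,"red",s[i].tolist(),ce[i].round(2))
E
```

```text
side red [352, 54, 14, 14, 174] [358.19  59.96]
side red [372, 369, 8, 15, 62] [375.55 373.79]
side red [296, 427, 25, 24, 446] [307.93 438.83]
top red [486, 219, 7, 7, 40] [489.12 221.42]
top red [501, 268, 15, 17, 203] [508.05 275.81]
top red [539, 294, 14, 46, 563] [545.55 317.11]
```

View pics/crop0.png

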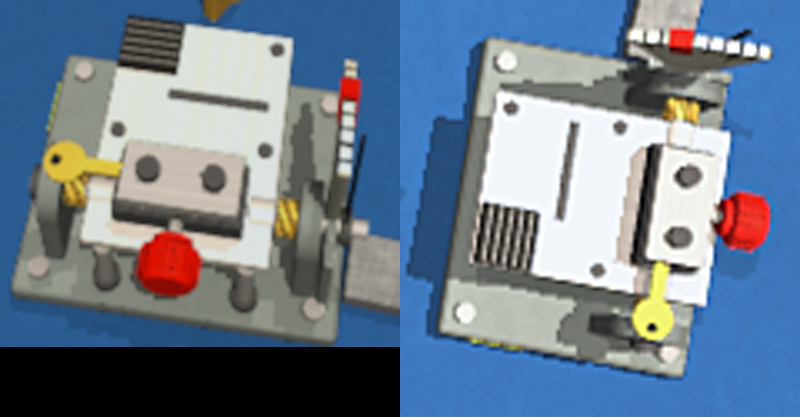

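```bash
cat > h.py <<'E'
import numpy as np, json
from cell import viewer
def ray(n,px):
    p=viewer.camera_params(n);K,R,t=[np.array(p[k]) for k in("camera_matrix","R","t")]
    d=R.T@np.linalg.solve(K,[px[0],px[1],1]); return -R.T@t,d/np.linalg.norm(d)
def onz(n,px,z):
    o,d=ray(n,px); return o+d*(z-o[2])/d[2]
def tri(a,pa,b,pb):
    o1,d1=ray(a,pa);o2,d2=ray(b,pb)
    s=np.linalg.lstsq(np.c_[d1,-d2],o2-o1,rcond=None)[0]
    x,y=o1+s[0]*d1,o2+s[1]*d2; return (x+y)/2,np.linalg.norm(x-y)
def onplane(n,px,V,xv):  # hit plane vise-x = xv ; returns vise coords
    o,d=ray(n,px); R,c=V; o=R.T@(o-c); d=R.T@d; return o+d*(xv-o[0])/d[0]
def pix(n,X):
    p=viewer.camera_params(n); q=np.array(p["camera_matrix"])@(np.array(p["R"])@X+np.array(p["t"])); return q[:2]/q[2]
def pose(x,y,yaw):
    c,s=np.cos(yaw),np.sin(yaw); return np.array([[c,-s,0],[s,c,0],[0,0,1]]),np.array([x,y,0.])
E
cat > fit.py <<'E'
from h import *
from scipy.optimize import least_squares
T=lambda u,v:(405+(u+.5)/3.3333-.5,210+(v+.5)/3.3333-.5)
S=lambda u,v:(245+(u+.5)/2.6667-.5,340+(v+.5)/2.6667-.5)
obs=[("top",T(84,38),(95,77,20)),("top",T(40,332),(-95,77,20)),("top",T(283,377),(-95,-77,20)),
("top",T(331,130),(52,-65,79)),("top",T(306,303),(-52,-65,79)),("top",T(95,88),(52,75,79)),
("top",T(508-400,235),(-33,56,84)),
("side",S(293,38),(52,75,79)),("side",S(271,270),(52,-65,79)),("side",S(80,244),(-52,-65,79)),("side",S(152,42),(-33,56,84)),
("side",S(66,55),(-95,77,20)),("side",S(12,295),(-95,-77,20)),("side",S(338,343),(95,-77,20))]
for cams in (("top","side"),("top",),("side",)):
    f=lambda q:np.concatenate([pix(n,pose(*q)[0]@(np.array(v)/1e3)+pose(*q)[1])-px for n,px,v in obs if n in cams])
    r=least_squares(f,[.63,-.26,-.1],loss="soft_l1"); print(cams,r.x.round(4)); 
    if len(cams)==2: q=r.x; print(r.fun.reshape(-1,2).round(1).tolist())
np.save("q.npy",q);V=pose(*q)
P=V[0]@[-.033,.056,.084]+V[1]; print("pad",P)
c,e=tri("side",(375.5,373.8),"top",(489.1,221.4)); v=V[0].T@(c-V[1]); print("clip vise",v,e,"ang",np.arctan2(v[1]+.035,v[2]-.075), "rad",np.hypot(v[1]+.035,v[2]-.075))
E
python3 fit.py
python3 -c "
from h import *
import cv2
p=viewer.camera_params('wrist');print(np.round(-np.array(p['R']).T@p['t'],3),np.round(p['R'],2).tolist())"
```

```text
('top', 'side') [ 0.5805 -0.1817 -0.1602]
[[0.4, -0.9], [-0.2, 0.3], [1.2, -0.2], [0.1, 0.1], [0.4, 0.2], [0.5, 0.8], [0.3, 0.4], [0.2, 0.2], [-0.1, -0.4], [0.3, -0.7], [-0.1, 0.9], [0.3, -0.4], [-0.8, -0.7], [0.9, -0.6]]
('top',) [ 0.5808 -0.181  -0.1626]
('side',) [ 0.5803 -0.1822 -0.159 ]
pad [ 0.55683538 -0.12113027  0.084     ]
clip vise [ 0.08274653 -0.00397379  0.16978673] 0.0005954638102015266 ang 0.31633475297437397 rad 0.0997353976945297
[0.077 0.524 0.385] [[0.28, 0.96, -0.0], [0.92, -0.27, 0.28], [0.26, -0.08, -0.96]]
```

Emit:
move_arm:
  deltas:
    - {"x": -0.36,"y": -0.287,"z": -0.034,"wz": 83,"hand": 0}
    - {"x": -0.36,"y": -0.287,"z": -0.034,"wz": 83,"hand": 0}
    - {"x": -0.36,"y": -0.287,"z": -0.034,"wz": 83,"hand": 0}
    - {"x": -0.36,"y": -0.287,"z": -0.034,"wz": 83,"hand": 0}
    - {"x": -0.36,"y": -0.287,"z": -0.034,"wz": 83,"hand": 0}
    - {"x": -0.36,"y": -0.287,"z": -0.034,"wz": 83,"hand": 0}
    - {"x": -0.36,"y": -0.287,"z": -0.034,"wz": 83,"hand": 0}
    - {"x": -0.36,"y": -0.287,"z": -0.034,"wz": 83,"hand": 0}
  grip_force: 10

```text
schema error: expected keys x, y, z, wx, wy, wz, hand
```

Emit:
move_arm:
  deltas:
    - {"x": -0.36,"y": -0.287,"z": -0.034,"wx": 0,"wy": 0,"wz": 83,"hand": 0}
    - {"x": -0.36,"y": -0.287,"z": -0.034,"wx": 0,"wy": 0,"wz": 83,"hand": 0}
    - {"x": -0.36,"y": -0.287,"z": -0.034,"wx": 0,"wy": 0,"wz": 83,"hand": 0}
    - {"x": -0.36,"y": -0.287,"z": -0.034,"wx": 0,"wy": 0,"wz": 83,"hand": 0}
    - {"x": -0.36,"y": -0.287,"z": -0.034,"wx": 0,"wy": 0,"wz": 83,"hand": 0}
    - {"x": -0.36,"y": -0.287,"z": -0.034,"wx": 0,"wy": 0,"wz": 83,"hand": 0}
    - {"x": -0.36,"y": -0.287,"z": -0.034,"wx": 0,"wy": 0,"wz": 83,"hand": 0}
    - {"x": -0.36,"y": -0.287,"z": -0.034,"wx": 0,"wy": 0,"wz": 83,"hand": 0}
  grip_force: 10

```text
time: 1.1
tool_pos: [0.4136, 0.125, 0.2607]
tool_rot: [3.141, 0.0, 1.401]
contact_force: [-0.4, 0.5, -0.3]
opening: 0.0165
```

Emit:
move_arm:
  deltas:
    - {"x": -0.324,"y": 0.32,"z": 0.01,"wx": 0,"wy": 0,"wz": -0.5,"hand": 0}
    - {"x": -0.324,"y": 0.32,"z": 0.01,"wx": 0,"wy": 0,"wz": -0.5,"hand": 0}
    - {"x": -0.324,"y": 0.32,"z": 0.01,"wx": 0,"wy": 0,"wz": -0.5,"hand": 0}
    - {"x": -0.324,"y": 0.32,"z": 0.01,"wx": 0,"wy": 0,"wz": -0.5,"hand": 0}
    - {"x": -0.324,"y": 0.32,"z": 0.01,"wx": 0,"wy": 0,"wz": -0.5,"hand": 0}
    - {"x": -0.324,"y": 0.32,"z": 0.01,"wx": 0,"wy": 0,"wz": -0.5,"hand": 0}
    - {"x": -0.324,"y": 0.32,"z": 0.01,"wx": 0,"wy": 0,"wz": -0.5,"hand": 0}
    - {"x": -0.324,"y": 0.32,"z": 0.01,"wx": 0,"wy": 0,"wz": -0.5,"hand": 0}

```text
time: 2.1
tool_pos: [0.6764, -0.247, 0.2478]
tool_rot: [-3.139, -0.0, 1.415]
contact_force: [-0.2, 1.4, 0.3]
opening: 0.0003
```

Emit:
move_arm:
  deltas:
    - {"x": 0,"y": 0,"z": 0,"wx": 0,"wy": 0,"wz": 0,"hand": 0}
    - {"x": 0,"y": 0,"z": 0,"wx": 0,"wy": 0,"wz": 0,"hand": 0}

```text
time: 2.35
tool_pos: [0.6755, -0.2425, 0.2506]
tool_rot: [-3.141, -0.001, 1.419]
contact_force: [-0.2, 0.2, -0.1]
opening: 0.0005
```

```bash
cat > w.py <<'E'
import sys,cv2; from h import *
from cell import monitor
n=sys.argv[1]; q=np.load("q.npy");V=pose(*q)
print(monitor.observe()["tool_pos"].round(4),monitor.observe()["contact_force"].round(2))
im=viewer.read_camera("wrist"); cv2.imwrite(f"pics/{n}.png",im[:,:,::-1])
print({k:np.array(v).round(5).tolist() for k,v in viewer.camera_params("wrist").items()})
for a in(0,.3163):
  for r in (.098,.105): print("a",a,r,pix("wrist",V[0]@[.084,-.035+r*np.sin(a),.075+r*np.cos(a)]+V[1]).round(1))
h=cv2.cvtColor(im,cv2.COLOR_RGB2HSV);m=(((h[...,0]<6)|(h[...,0]>174))&(h[...,1]>150)&(h[...,2]>70)).astype(np.uint8)
c,l,s,ce=cv2.connectedComponentsWithStats(m)
for i in range(1,c):
    if s[i,4]>60: print("red",s[i].tolist(),ce[i].round(2))
E
python3 w.py w1
```

```text
[ 0.6755 -0.2425  0.2506] [-0.24  0.25 -0.13]
{'camera_matrix': [[337.79876, 0.0, 319.72642], [0.0, 337.79876, 241.1651], [0.0, 0.0, 1.0]], 'R': [[0.98847, -0.15141, 0.00022], [-0.14562, -0.95027, 0.27528], [-0.04147, -0.27214, -0.96136]], 't': [-0.70612, -0.17342, 0.37665]}
a 0 0.098 [290.7 236.5]
a 0 0.105 [289.9 239.1]
a 0.3163 0.098 [290.6 193.6]
a 0.3163 0.105 [289.8 191.9]
red [285, 183, 15, 17, 239] [291.58 190.93]
red [196, 240, 35, 28, 738] [212.84 254.12]
red [153, 306, 43, 11, 306] [175.23 312.1 ]
```

View pics/w1.png

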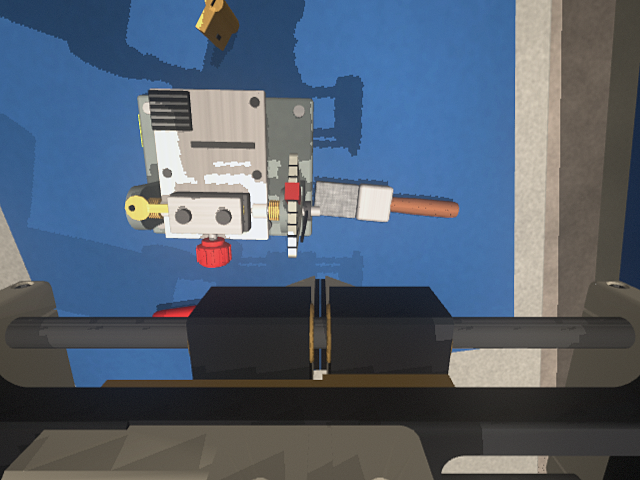

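```bash
python3 - <<'E'
import cv2, numpy as np
im=cv2.imread("pics/w1.png"); c=im[145:265,270:330]
cv2.imwrite("pics/w1c.png",cv2.resize(c,(300,600),interpolation=cv2.INTER_NEAREST))
g=cv2.cvtColor(im,cv2.COLOR_BGR2GRAY); print(list(zip(range(148,260),g[148:260,290:296].mean(1).round().astype(int).tolist())))
E
```

```text
[(148, 116), (149, 116), (150, 118), (151, 118), (152, 112), (153, 102), (154, 120), (155, 150), (156, 182), (157, 203), (158, 198), (159, 194), (160, 193), (161, 193), (162, 195), (163, 202), (164, 176), (165, 17), (166, 122), (167, 210), (168, 198), (169, 196), (170, 196), (171, 195), (172, 197), (173, 198), (174, 202), (175, 169), (176, 45), (177, 94), (178, 180), (179, 206), (180, 203), (181, 199), (182, 164), (183, 100), (184, 109), (185, 110), (186, 110), (187, 112), (188, 110), (189, 111), (190, 110), (191, 111), (192, 111), (193, 111), (194, 110), (195, 111), (196, 111), (197, 112), (198, 111), (199, 92), (200, 49), (201, 126), (202, 213), (203, 224), (204, 219), (205, 218), (206, 218), (207, 218), (208, 218), (209, 219), (210, 227), (211, 197), (212, 24), (213, 130), (214, 224), (215, 217), (216, 214), (217, 214), (218, 214), (219, 212), (220, 212), (221, 214), (222, 220), (223, 189), (224, 24), (225, 132), (226, 224), (227, 211), (228, 207), (229, 206), (230, 202), (231, 214), (232, 229), (233, 238), (234, 226), (235, 31), (236, 42), (237, 153), (238, 249), (239, 247), (240, 244), (241, 244), (242, 244), (243, 244), (244, 247), (245, 246), (246, 171), (247, 44), (248, 180), (249, 254), (250, 245), (251, 243), (252, 243), (253, 244), (254, 243), (255, 228), (256, 168), (257, 116), (258, 90), (259, 98)]
```

View pics/w1c.png

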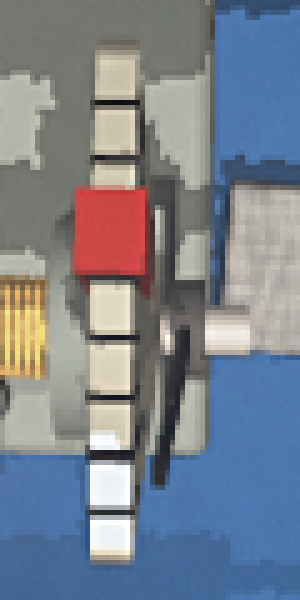

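```bash
python3 - <<'E'
from h import *
from cell import monitor
from scipy.spatial.transform import Rotation as Ro
V=pose(*np.load("q.npy"))
for a in(.3163,.322,.328):
  f=lambda r,d:pix("wrist",V[0]@[.084,-.035+r*np.sin(a+d),.075+r*np.cos(a+d)]+V[1])[1]-.9
  print(a,f(.102,.0588).round(2),f(.102,-.0588).round(2),f(.098,-.0588).round(2))
for d in (-5,0,5,10,15,25,30):
  b=np.radians(d);print(d,pix("wrist",V[0]@[.084,-.035+.098*np.sin(b),.075+.098*np.cos(b)]+V[1])[1].round(2))
P=onz("wrist",(169.5,110),.084);print("pad wrist",P, "fit",V[0]@[-.033,.056,.084]+V[1])
s=monitor.observe();T=Ro.from_euler("xyz",s["tool_rot"]).as_matrix()
print((T.T@(V[0]@[-.033,.056,.115]+V[1]-s["tool_pos"])).round(4),s["tool_rot"])
E
```

```text
0.3163 183.34 200.25 200.79
0.322 182.53 199.42 200.01
0.328 181.68 198.55 199.18
-5 247.61
0 236.52
5 224.95
10 213.08
15 201.1
25 177.61
30 166.49
pad wrist [ 0.55880845 -0.11910836  0.084     ] fit [ 0.55683538 -0.12113027  0.084     ]
[ 0.1018 -0.1357  0.1362] [ 3.14159006e+00 -3.17068438e-04  1.41898477e+00]
```

Emit:
move_arm:
  deltas:
    - {"x": 0.035,"y": -0.046,"z": 0,"wx": 0,"wy": 0,"wz": 0.4,"hand": 0}
    - {"x": 0.07,"y": -0.092,"z": 0,"wx": 0,"wy": 0,"wz": 0.4,"hand": 0}
    - {"x": 0.103,"y": -0.135,"z": 0.01,"wx": 0,"wy": 0,"wz": 0.4,"hand": 0}
    - {"x": 0.103,"y": -0.135,"z": 0.06,"wx": 0,"wy": 0,"wz": 0.4,"hand": 0}
    - {"x": 0.103,"y": -0.135,"z": 0.1,"wx": 0,"wy": 0,"wz": 0.4,"hand": 0}
    - {"x": 0.103,"y": -0.135,"z": 0.13,"wx": 0,"wy": 0,"wz": 0.4,"hand": 0}
    - {"x": 0.103,"y": -0.135,"z": 0.136,"wx": 0,"wy": 0,"wz": 0.4,"hand": 0}
    - {"x": 0.103,"y": -0.135,"z": 0.136,"wx": 0,"wy": 0,"wz": 0.4,"hand": 0}

```text
time: 3.4
tool_pos: [0.5584, -0.1208, 0.1158]
tool_rot: [3.14, 0.0, 1.412]
contact_force: [0.2, 0.2, 0.5]
opening: 0.0007
```

```bash
cat > pl.py <<'E'
from h import *; import sys
from cell import monitor
from scipy.spatial.transform import Rotation as Ro
V=pose(*np.load("q.npy")); s=monitor.observe();T=Ro.from_euler("xyz",s["tool_rot"]).as_matrix();p=s["tool_pos"]
pv=V[0].T@(p-V[1]); print("t",s["time"],"TCP in vise",pv.round(4),"F",s["contact_force"].round(2),"rot",s["tool_rot"].round(4))
dy,dz=pv[1]+.035,pv[2]-.075; r=np.hypot(dy,dz)
print("lean about vise x, rad",np.arcsin((V[0].T@T[:,2])[1]).round(4),"tilt implied",(np.arctan2(.009,np.sqrt(max(r*r-.009**2,0)))-np.arctan2(dz,dy)).round(4))
# targets: pad-centre at tilt a, tool leaning by a, offset off above
for a in map(float,sys.argv[1:]):
    n=np.array([0,np.sin(a),np.cos(a)]);u=np.array([0,np.cos(a),-np.sin(a)])
    g=np.array([-.033,-.035,.075])+.091*u+.009*n
    G=V[0]@g+V[1]; R2=V[0]@Ro.from_rotvec([-a,0,0]).as_matrix()@Ro.from_euler("xyz",[np.pi,0,np.pi/2]).as_matrix()
    print(a,"d",(T.T@(G-p)*1e3).round(1),"w",np.degrees(Ro.from_matrix(T.T@R2).as_rotvec()).round(2))
E
python3 pl.py 0 .1 .2 .32
python3 -c "
import cv2
from cell import viewer
im=viewer.read_camera('side')[:,:,::-1];cv2.imwrite('pics/s1.png',cv2.resize(im[280:480,200:480],(800,571),interpolation=cv2.INTER_CUBIC));cv2.imwrite('pics/s1f.png',im)"
```

```text
t 3.4 TCP in vise [-0.0315  0.0566  0.1158] F [0.23 0.23 0.51] rot [3.1403e+00 1.0000e-04 1.4116e+00]
lean about vise x, rad -0.0001 tilt implied -0.3293
0.0 d [-0.6 -1.6 31.8] w [0.07 0.01 0.06]
0.1 d [-0.1 -1.6 40.9] w [ 0.08 -5.72  0.06]
0.2 d [-0.6 -1.6 50.1] w [  0.08 -11.45   0.05]
0.32 d [-2.4 -1.6 60.9] w [  0.08 -18.33   0.05]
```

View pics/s1.png

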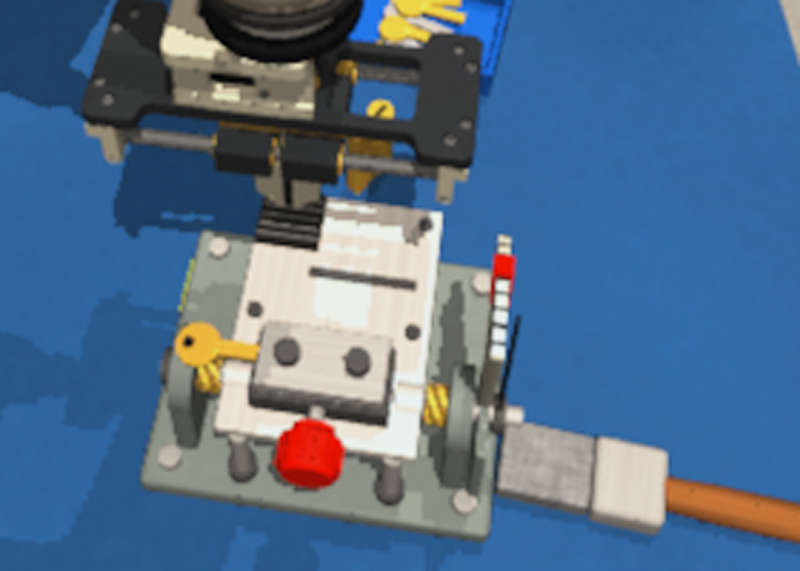

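The side view shows the fingertips over the pad at about (290,190), with the pointer tip at (519,317) and the clip at (503,267) both in clear view. Next I descend to contact.

Emit:
move_arm:
  deltas:
    - {"x": -0.001,"y": -0.001,"z": 0.012,"wx": 0,"wy": 0,"wz": 0,"hand": 0}
    - {"x": -0.001,"y": -0.001,"z": 0.022,"wx": 0,"wy": 0,"wz": 0,"hand": 0}
    - {"x": -0.001,"y": -0.001,"z": 0.026,"wx": 0,"wy": 0,"wz": 0,"hand": 0}
    - {"x": -0.001,"y": -0.001,"z": 0.028,"wx": 0,"wy": 0,"wz": 0,"hand": 0}
    - {"x": -0.001,"y": -0.001,"z": 0.03,"wx": 0,"wy": 0,"wz": 0,"hand": 0}
    - {"x": -0.001,"y": -0.001,"z": 0.031,"wx": 0,"wy": 0,"wz": 0,"hand": 0}
    - {"x": -0.001,"y": -0.001,"z": 0.031,"wx": 0,"wy": 0,"wz": 0,"hand": 0}

```text
time: 4.32
tool_pos: [0.5572, -0.1221, 0.0841]
tool_rot: [3.141, 0.0, 1.411]
contact_force: [-1.0, -0.4, 3.0]
opening: 0.0001
```

```bash
python3 pl.py 0 .04 .08 .12 .16 .20 .24 .28 .30 .32
```

```text
t 4.325 TCP in vise [-0.0325  0.0551  0.0841] F [-1.01 -0.43  3.01] rot [3.141  0.     1.4109]
lean about vise x, rad -0.0 tilt implied -0.0012
0.0 d [ 0.9 -0.5  0.1] w [0.03 0.   0.02]
0.04 d [ 1.1 -0.5  3.8] w [ 0.03 -2.29  0.02]
0.08 d [ 1.3 -0.5  7.4] w [ 0.03 -4.58  0.02]
0.12 d [ 1.3 -0.5 11.1] w [ 0.03 -6.87  0.02]
0.16 d [ 1.1 -0.5 14.7] w [ 0.03 -9.17  0.02]
0.2 d [ 0.8 -0.5 18.4] w [  0.03 -11.46   0.02]
0.24 d [ 0.4 -0.5 22. ] w [  0.03 -13.75   0.02]
0.28 d [-0.2 -0.5 25.6] w [  0.03 -16.04   0.02]
0.3 d [-0.5 -0.5 27.4] w [  0.03 -17.19   0.02]
0.32 d [-0.9 -0.5 29.2] w [  0.03 -18.33   0.02]
```

Emit:
move_arm:
  deltas:
    - {"x": 0.0002,"y": 0,"z": 0.0038,"wx": 0,"wy": -2.29,"wz": 0,"hand": 0}
    - {"x": 0.0004,"y": 0,"z": 0.0074,"wx": 0,"wy": -4.58,"wz": 0,"hand": 0}
    - {"x": 0.0004,"y": 0,"z": 0.0111,"wx": 0,"wy": -6.87,"wz": 0,"hand": 0}
    - {"x": 0.0002,"y": 0,"z": 0.0147,"wx": 0,"wy": -9.17,"wz": 0,"hand": 0}
    - {"x": -0.0001,"y": 0,"z": 0.0184,"wx": 0,"wy": -11.46,"wz": 0,"hand": 0}
    - {"x": -0.0005,"y": 0,"z": 0.022,"wx": 0,"wy": -13.75,"wz": 0,"hand": 0}
    - {"x": -0.0009,"y": 0,"z": 0.0242,"wx": 0,"wy": -15.2,"wz": 0,"hand": 0}
    - {"x": -0.001,"y": 0,"z": 0.0247,"wx": 0,"wy": -15.5,"wz": 0,"hand": 0}

```text
time: 5.32
tool_pos: [0.5573, -0.1232, 0.06]
tool_rot: [3.14, 0.272, 1.411]
contact_force: [-2.5, -0.7, 7.7]
opening: 0.0007
```

```bash
python3 pl.py .27 .29 .30 .31 .32
python3 -c "
import cv2
from cell import viewer
im=viewer.read_camera('side')[:,:,::-1];cv2.imwrite('pics/s2.png',cv2.resize(im[340:430,350:410],(400,600),interpolation=cv2.INTER_CUBIC));cv2.imwrite('pics/s2f.png',im)"
```

```text
t 5.325 TCP in vise [-0.0322  0.054   0.06  ] F [-2.49 -0.66  7.69] rot [3.1404 0.272  1.4114]
lean about vise x, rad -0.272 tilt implied 0.2672
0.27 d [ 1.2 -0.8  0.2] w [0.08 0.11 0.04]
0.29 d [ 1.4 -0.8  2.1] w [ 0.08 -1.03  0.04]
0.3 d [ 1.5 -0.8  3. ] w [ 0.08 -1.61  0.04]
0.31 d [ 1.5 -0.8  3.9] w [ 0.08 -2.18  0.04]
0.32 d [ 1.6 -0.8  4.8] w [ 0.08 -2.75  0.04]
```

View pics/s2.png

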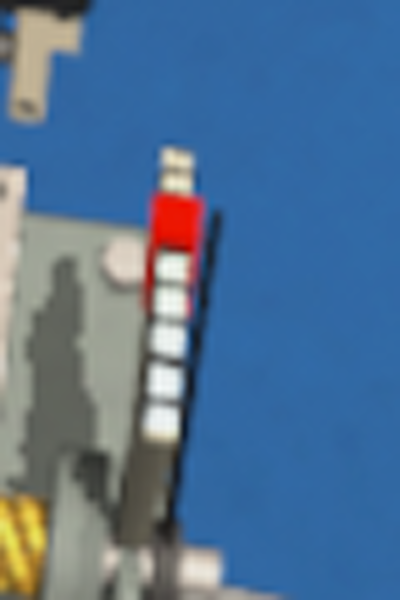

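```bash
python3 - <<'E'
from h import *
V=pose(*np.load("q.npy"))
f=lambda x,r,a:pix("side",V[0]@[x,-.035+r*np.sin(a),.075+r*np.cos(a)]+V[1]).round(2)
for x in(.09,.095): print("tip",x,[(a,f(x,.105,a).tolist()) for a in(0,.25,.27,.29,.31,.33)])
for a in(.30,.322,.34): print("clip",a,f(.084,.102,a),f(.084,.102,a+.0588),f(.084,.102,a-.0588))
for d in(0,5,10,15,25,30): print(d,f(.084,.098,np.radians(d)))
import cv2
im=cv2.imread("pics/s2f.png").astype(int); print(im[364:384,379:387,0]); print("R-G @col375-377",(im[364:392,375:378,2]-im[364:392,375:378,1]).mean(1).round().tolist()); print(im[362:410,375:377,1].mean(1).tolist())
z=cv2.imread("pics/s1f.png").astype(int); print("zero",z[384:396,378:387,0])
E
```

```text
tip 0.09 [(0, [380.57, 392.29]), (0.25, [381.3, 375.39]), (0.27, [381.34, 374.21]), (0.29, [381.37, 373.06]), (0.31, [381.39, 371.95]), (0.33, [381.42, 370.86])]
tip 0.095 [(0, [384.38, 392.79]), (0.25, [384.99, 375.86]), (0.27, [385.02, 374.68]), (0.29, [385.04, 373.53]), (0.31, [385.06, 372.41]), (0.33, [385.07, 371.32])]
clip 0.3 [376.76 373.55] [376.87 370.48] [376.63 376.86]
clip 0.322 [376.81 372.37] [376.9  369.39] [376.69 375.59]
clip 0.34 [376.84 371.43] [376.92 368.53] [376.73 374.58]
0 [375.53 394.09]
5 [375.88 388.21]
10 [376.16 382.73]
15 [376.39 377.72]
25 [376.66 369.18]
30 [376.71 365.69]
[[166 162 163 163 162 162 161 161]
 [147 162 162 162 162 161 162 163]
 [136 162 162 162 161 162 164 164]
 [144 163 163 164 163 164 165 165]
 [157 165 165 165 165 164 165 165]
 [125 146 164 165 165 165 165 164]
 [ 57 122 165 165 165 165 165 165]
 [ 35 117 149 126 147 165 165 165]
 [ 52 123 133  72 130 165 165 164]
 [ 60 117 114  63 129 165 165 165]
 [ 60 108  99  75 137 165 165 165]
 [ 59  99  86  84 143 163 164 165]
 [ 74  98  57  99 154 162 162 163]
 [ 83 105  51 112 162 161 162 162
[... 497 characters left out ...]
 53.0, 200.0, 238.0, 238.5, 225.5, 154.0, 201.5, 238.5, 239.0, 238.0, 187.5, 157.0, 223.5, 238.0, 236.5, 230.0, 160.5, 82.0, 193.5, 229.0, 230.0, 228.0, 181.5, 113.0, 187.5, 220.5, 220.5, 219.0, 181.5, 109.5, 71.5, 57.5, 54.5]
zero [[113 156 164 165 166 165 166 165 165]
 [122 166 166 166 166 165 165 164 164]
 [131 166 168 167 167 166 165 164 164]
 [133 166 166 167 167 166 166 166 166]
 [140 165 167 167 168 168 168 168 168]
 [145 166 166 167 168 168 168 168 169]
 [156 165 149 120 144 169 169 169 170]
 [164 157 116  64 129 168 168 169 171]
 [163 151 102  80 140 167 168 169 170]
 [164 142  75  86 145 166 167 168 169]
 [166 135  43 101 157 165 165 167 166]
 [166 134  40 115 166 165 165 165 164]]
```

Emit:
move_arm:
  deltas:
    - {"x": 0.0001,"y": 0,"z": 0.0015,"wx": 0,"wy": -0.8,"wz": 0,"hand": 0}
    - {"x": 0.0002,"y": 0,"z": 0.0028,"wx": 0,"wy": -1.5,"wz": 0,"hand": 0}
    - {"x": 0.0003,"y": 0,"z": 0.0038,"wx": 0,"wy": -2.1,"wz": 0,"hand": 0}
    - {"x": 0.0003,"y": 0,"z": 0.0043,"wx": 0,"wy": -2.5,"wz": 0,"hand": 0}
    - {"x": 0.0003,"y": 0,"z": 0.0045,"wx": 0,"wy": -2.6,"wz": 0,"hand": 0}

```text
time: 6.0
tool_pos: [0.5571, -0.124, 0.0558]
tool_rot: [3.14, 0.317, 1.411]
contact_force: [-2.2, 0.1, 7.9]
opening: 0.0006
```

```bash
python3 pl.py .31 .32 .33
python3 - <<'E'
import cv2
from cell import viewer
im=viewer.read_camera('side')[:,:,::-1]; a=cv2.resize(im[340:430,350:410],(400,600),interpolation=cv2.INTER_CUBIC);cv2.imwrite('pics/s3f.png',im)
t=viewer.read_camera('top')[:,:,::-1]; b=cv2.resize(t[200:260,470:510],(400,600),interpolation=cv2.INTER_CUBIC)
cv2.imwrite('pics/s3.png',cv2.hconcat([a,b])); cv2.imwrite('pics/t3f.png',t)
print(im[364:378,379:387,0])
E
```

```text
t 6.0 TCP in vise [-0.0322  0.0532  0.0558] F [-2.24  0.11  7.93] rot [3.1402 0.3167 1.4108]
lean about vise x, rad -0.3167 tilt implied 0.3148
0.31 d [ 1.2 -0.8 -0.4] w [0.08 0.38 0.01]
0.32 d [ 1.3 -0.8  0.5] w [ 0.08 -0.19  0.01]
0.33 d [ 1.3 -0.8  1.4] w [ 0.08 -0.76  0.01]
[[166 162 162 163 162 162 161 161]
 [145 161 161 162 162 162 162 163]
 [136 161 161 161 162 162 164 164]
 [144 163 164 164 163 164 165 165]
 [156 165 153 138 154 164 164 164]
 [125 146 136  82 131 164 165 165]
 [ 56 122 131  55 124 165 165 165]
 [ 32 103 114  77 138 165 165 164]
 [ 50 102 101  87 144 165 165 165]
 [ 59 100  86  86 144 164 165 165]
 [ 60  86  57  99 155 165 165 165]
 [ 60  80  52 111 162 163 164 164]
 [ 73  92  48 114 162 161 162 163]
 [ 69  84  53 121 161 161 161 161]]
```

View pics/s3.png

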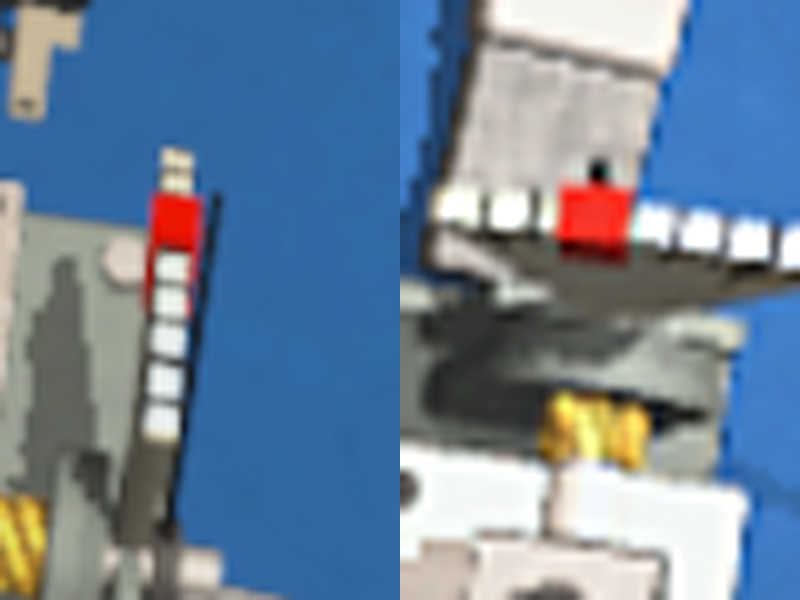

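The top view shows the pointer tip at crop column 599 and the clip spanning 560–632, so the pointer is at mid-mark. I'll hold it there.

Emit:
move_arm:
  deltas:
    - {"x": 0,"y": 0,"z": 0,"wx": 0,"wy": 0,"wz": 0,"hand": 0}
    - {"x": 0,"y": 0,"z": 0,"wx": 0,"wy": 0,"wz": 0,"hand": 0}
    - {"x": 0,"y": 0,"z": 0,"wx": 0,"wy": 0,"wz": 0,"hand": 0}
    - {"x": 0,"y": 0,"z": 0,"wx": 0,"wy": 0,"wz": 0,"hand": 0}
    - {"x": 0,"y": 0,"z": 0,"wx": 0,"wy": 0,"wz": 0,"hand": 0}
    - {"x": 0,"y": 0,"z": 0,"wx": 0,"wy": 0,"wz": 0,"hand": 0}
    - {"x": 0,"y": 0,"z": 0,"wx": 0,"wy": 0,"wz": 0,"hand": 0}
    - {"x": 0,"y": 0,"z": 0,"wx": 0,"wy": 0,"wz": 0,"hand": 0}

```text
time: 7.1
tool_pos: [0.5571, -0.1241, 0.0558]
tool_rot: [3.14, 0.316, 1.411]
contact_force: [-1.7, 1.4, 7.4]
opening: 0.0002
```

```bash
python3 pl.py .317 .28 .24 .2 .16 .12 .08 .04 0
```

```text
t 7.1 TCP in vise [-0.0322  0.0532  0.0558] F [-1.66  1.35  7.42] rot [3.1401 0.3165 1.4106]
lean about vise x, rad -0.3165 tilt implied 0.3145
0.317 d [ 1.2 -0.8  0.2] w [ 0.09 -0.03  0.  ]
0.28 d [ 0.9 -0.8 -3.1] w [0.09 2.09 0.  ]
0.24 d [ 0.3 -0.8 -6.8] w [0.09 4.38 0.01]
0.2 d [ -0.4  -0.7 -10.3] w [0.09 6.67 0.01]
0.16 d [ -1.3  -0.7 -13.9] w [0.09 8.96 0.01]
0.12 d [ -2.3  -0.7 -17.4] w [9.000e-02 1.126e+01 1.000e-02]
0.08 d [ -3.4  -0.7 -20.9] w [9.000e-02 1.355e+01 1.000e-02]
0.04 d [ -4.7  -0.7 -24.3] w [ 0.09 15.84  0.02]
0.0 d [ -6.1  -0.7 -27.7] w [ 0.09 18.13  0.02]
```

Emit:
move_arm:
  deltas:
    - {"x": -0.0002,"y": 0,"z": -0.0024,"wx": 0,"wy": 1.55,"wz": 0,"hand": 0}
    - {"x": -0.0006,"y": 0,"z": -0.0052,"wx": 0,"wy": 3.25,"wz": 0,"hand": 0}
    - {"x": -0.0011,"y": 0,"z": -0.0079,"wx": 0,"wy": 4.95,"wz": 0,"hand": 0}
    - {"x": -0.0016,"y": 0,"z": -0.0105,"wx": 0,"wy": 6.67,"wz": 0,"hand": 0}
    - {"x": -0.0023,"y": 0,"z": -0.0132,"wx": 0,"wy": 8.4,"wz": 0,"hand": 0}
    - {"x": -0.003,"y": 0,"z": -0.0158,"wx": 0,"wy": 10.1,"wz": 0,"hand": 0}
    - {"x": -0.0038,"y": 0,"z": -0.0185,"wx": 0,"wy": 11.85,"wz": 0,"hand": 0}
    - {"x": -0.0046,"y": 0,"z": -0.0211,"wx": 0,"wy": 13.55,"wz": 0,"hand": 0}

```text
time: 8.1
tool_pos: [0.5575, -0.1218, 0.0769]
tool_rot: [3.14, 0.079, 1.411]
contact_force: [-2.2, -0.4, 4.5]
opening: 0.0001
```

```bash
python3 pl.py .08 .06 .04 .02 0
```

```text
t 8.1 TCP in vise [-0.0322  0.0554  0.0769] F [-2.23 -0.36  4.53] rot [3.1401 0.0786 1.4109]
lean about vise x, rad -0.0786 tilt implied 0.0782
0.08 d [ 1.  -0.8  0.2] w [ 0.09 -0.08  0.02]
0.06 d [ 0.8 -0.8 -1.7] w [0.08 1.07 0.02]
0.04 d [ 0.6 -0.8 -3.5] w [0.08 2.21 0.02]
0.02 d [ 0.3 -0.8 -5.3] w [0.08 3.36 0.02]
0.0 d [ 0.  -0.8 -7.1] w [0.08 4.5  0.02]
```

Emit:
move_arm:
  deltas:
    - {"x": -0.0002,"y": 0,"z": -0.0018,"wx": 0,"wy": 1.1,"wz": 0,"hand": 0}
    - {"x": -0.0004,"y": 0,"z": -0.0035,"wx": 0,"wy": 2.2,"wz": 0,"hand": 0}
    - {"x": -0.0006,"y": 0,"z": -0.005,"wx": 0,"wy": 3.1,"wz": 0,"hand": 0}
    - {"x": -0.0008,"y": 0,"z": -0.006,"wx": 0,"wy": 3.8,"wz": 0,"hand": 0}
    - {"x": -0.0009,"y": 0,"z": -0.0068,"wx": 0,"wy": 4.3,"wz": 0,"hand": 0}
    - {"x": -0.001,"y": 0,"z": -0.0073,"wx": 0,"wy": 4.5,"wz": 0,"hand": 0}
    - {"x": -0.001,"y": 0,"z": -0.0078,"wx": 0,"wy": 4.5,"wz": 0,"hand": 0}
    - {"x": -0.001,"y": 0,"z": -0.0085,"wx": 0,"wy": 4.5,"wz": 0,"hand": 0}

```text
time: 9.1
tool_pos: [0.5566, -0.1221, 0.0844]
tool_rot: [-3.141, 0.001, 1.411]
contact_force: [-0.0, -0.5, 0.5]
opening: 0.0003
```

Emit:
move_arm:
  deltas:
    - {"x": 0,"y": 0,"z": -0.0008,"wx": 0,"wy": 0,"wz": 0,"hand": 0}
    - {"x": 0,"y": 0,"z": -0.0015,"wx": 0,"wy": 0,"wz": 0,"hand": 0}
    - {"x": 0,"y": 0,"z": -0.003,"wx": 0,"wy": 0,"wz": 0,"hand": 0}

```text
time: 9.48
tool_pos: [0.5567, -0.1219, 0.0873]
tool_rot: [-3.141, 0.001, 1.411]
contact_force: [0.5, -0.6, 0.3]
opening: 0.0007
```

Contact force has dropped to zero with the plate level, so I'll withdraw straight up and check.

Emit:
move_arm:
  deltas:
    - {"x": 0,"y": 0,"z": -0.01,"wx": 0,"wy": 0,"wz": 0,"hand": 0}
    - {"x": 0,"y": 0,"z": -0.03,"wx": 0,"wy": 0,"wz": 0,"hand": 0}
    - {"x": 0,"y": 0,"z": -0.06,"wx": 0,"wy": 0,"wz": 0,"hand": 0}
    - {"x": 0,"y": 0,"z": -0.1,"wx": 0,"wy": 0,"wz": 0,"hand": 0}
    - {"x": 0,"y": 0,"z": -0.14,"wx": 0,"wy": 0,"wz": 0,"hand": 0}
    - {"x": 0.03,"y": 0,"z": -0.16,"wx": 0,"wy": 0,"wz": 0,"hand": 0}
    - {"x": 0.05,"y": 0,"z": -0.16,"wx": 0,"wy": 0,"wz": 0,"hand": 0}
    - {"x": 0.05,"y": 0,"z": -0.16,"wx": 0,"wy": 0,"wz": 0,"hand": 0}

```text
time: 10.48
tool_pos: [0.5646, -0.0712, 0.2468]
tool_rot: [-3.14, 0.001, 1.413]
contact_force: [0.0, 0.3, -0.1]
opening: 0.0003
```

```bash
python3 - <<'E'
import cv2, numpy as np
from cell import viewer,monitor
im=viewer.read_camera('side')[:,:,::-1]; z=cv2.imread("pics/side0.png")
d=cv2.absdiff(np.ascontiguousarray(im),z)[400:470,245:395]; print("diff px near vise (side)",int((d.max(2)>50).sum()))
print(im[388:396,378:387,0])
t=viewer.read_camera('top')[:,:,::-1]
a=cv2.resize(im[340:470,245:395],(400,347),interpolation=cv2.INTER_CUBIC);b=cv2.resize(t[200:260,470:510],(231,347),interpolation=cv2.INTER_CUBIC)
cv2.imwrite('pics/end.png',cv2.hconcat([a,b])); print(monitor.observe()["tool_pos"],monitor.observe()["time"])
E
```

```text
diff px near vise (side) 0
[[141 168 168 169 170 170 169 170 169]
 [147 167 168 169 170 170 170 170 170]
 [157 167 150 121 145 170 170 170 171]
 [165 158 117  64 130 170 170 171 172]
 [164 152 102  81 142 168 169 170 171]
 [166 143  75  87 147 167 168 169 170]
 [167 137  42 101 159 166 166 168 168]
 [168 135  40 115 167 167 165 166 166]]
[ 0.56441783 -0.07265868  0.24629615] 10.575
```

View pics/end.png

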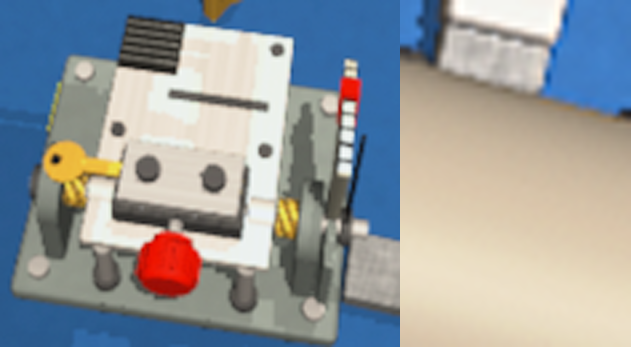

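The side view shows the plate level, the pointer back at its starting pixels and the vise unmoved. The hand is clear.

```bash
python3 -c "
from cell import robot
print(robot.hand_in())"
```

```text
the job is handed in; nothing more can be done
None
```

I did the spring check and handed the job in; the robot's clock read about 10.6 s at the last check.

- **Press:** With the closed fingertips, I pressed the pad down to a tilt of about 0.315 rad. I had measured the red mark at about 0.32 rad. The top view showed the pointer at the middle of the red clip, with about 8 N on the tool.
- **Hold:** It stayed there for a little over 1 s.
- **Return:** I eased the plate back under the fingertip over about 2 s. The force was down to about 0.5 N with the plate level, and I then lifted the hand clear.

**Final checks:**
- The pointer tip is at the same pixels in the side view as before the press.
- The front part of the vise, which was all I compared pixel by pixel, is unchanged in the side view.
- The tool force reads about zero.

**Not confirmed or in disagreement:**
- The arm blocked the last top view of the scale, so the return to zero rests on the side view alone.
- I did not recheck the positions of the loose items one by one.
- Partway down, the side-view estimate of the tilt was about 0.01 rad above the value from the arm's position. I relied on the arm's position and the top view.

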